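# Stand up a fallen flake mill, fit its bayonet lid and hold it in jog

## Task

The little shellac-flake mill has been knocked over: stand it upright on the bench and let go of it, then put its lid in with the lugs at the white marks until it is fully home, and turn the lid clockwise (seen from above) to the yellow jog marks, halfway to the lock, to see that the mill still runs. It jogs only while you hold the lid there against its spring, so finish with the lid held at the yellow marks; never turn it on to the click at the red marks, and leave the wax tin, tape roll and sanding block where they are.

Things in the scene. Friction and masses are not known exactly. Their poses are not given: they have to be found in the camera images.
- mill_center (a point): Centre of the flake mill: loose, 0.85 kg, 108 mm in all: square grey-green housing 62 x 62 mm, 76 mm high, then a round grey metal collar 61 mm across. z runs along its axis from foot to open mouth (54 mm to each end), x and y square to its sides. It starts lying on a flat side, y down, this point 31 mm above the bench, mouth roughly to world +y. Its centre of mass is about 28 mm from the foot.
- mill_mouth (a point): Centre of the mill's mouth, level with its rim, 108 mm from the foot; axes as the mill's. The collar's wall is 4 mm thick. Two ledges, flush with the rim and 6 mm thick, reach in to radius 21 mm; between them lie two entry gaps, +-0.36 rad wide, at the mill's +x and -x. Under the ledges the bore has radius 26.5 mm and is clear 20 mm deep but for the switch tappets.
- mill_entry (a point): White mark on the rim at the middle of the entry gap on the mill's +x side, 30 mm from the axis (its twin is on the -x side). Axes as the mill's.
- mill_jog (a point): Yellow jog mark on the rim, 0.70 rad clockwise (seen from above the mouth) from the white mark on the mill's +x side, 30 mm from the axis; its twin is opposite. A red lock mark follows at 1.25 rad from the white one. Axes as the mill's.
- lid_grip (a point): Centre of the lid's dark grip bar, on the lid's axis: 42 mm long along the lid's x, 18 mm wide along its y, 31 mm high (15.5 mm above and below this point), standing on the flange. z points up. The lid (70 g, loose, 52 mm high) stands on its plug, bar up, this point 36.5 mm above the bench.
- lid_seat (a point): Centre of the underside of the lid's flange (cream disc 55 mm across, 6 mm thick; this face comes to rest on the mill's rim), 21.5 mm below the grip's centre; axes as the lid's. The plug below is 38.4 mm across and 15 mm deep: 1.8 mm play in the mouth. The lid is the same after a half turn.
- lid_lug (a point): Outer end of the lug on the lid's +x side, 24.9 mm from the axis and 10 mm below the flange's underside (twin at -x; red marks above them on the flange). Lugs are 10 mm wide and 5.5 mm high. They drop through the gaps when the lid's x lies along the mill's, either way round, within about 0.1 rad, then turn under the ledges with 1.5 mm play in height.
- mill_switch (a joint): Turn of the mill's sprung switch ring in rad, 0 at rest. The lugs meet its tappets after about 0.15 rad of clockwise turn and push them: 0.55 with the lid's red marks at the yellow bars. The spring resists with 0.018 Nm, and 0.03 Nm more per rad, and turns a released lid back. At about 0.82 sprung balls begin to rub on the lugs; at about 1.08 they click into the lugs' notches and hold.
- wax_tin_c (a point): Centre of a flat round wax tin, 73 mm across and 26 mm high, to be left alone.
- masking_roll_c (a point): Centre of a roll of masking tape lying flat, 96 mm across and 24 mm high, to be left alone.
- sanding_block_c (a point): Centre of a cork sanding block, 63 x 113 x 34 mm, lying flat, to be left alone.
There are look-alikes about, which are no part of the job. What is shaped like the part that bears mill_center but blue is not meant.

How it is judged:
By the outcome, as a careful person would: the job done as asked, in the order asked, and still so for the second after the job is handed in, while the arm keeps its last pose, push and grip.
It also fails if it takes over 64 s, if anything falls off the work surface, if the arm or the gripper's body presses on something with over 40 N, if the wrist force passes 120 N, or if a joint passes its speed limit or range.

## Robot

A 6-joint arm with a two-finger parallel gripper is mounted at the origin on a cart in front of the work surface, level with it; the furniture and walls round the work are solid. World frame = base frame: x ahead of the robot, y to its left, z up, the work surface at z = 0. Lengths are in m, angles in rad, forces in N, time in s.
With the tool pointing down it reaches from about 0.3 to 0.875 m from the base axis. Payload 6.4 kg.
Tool frame: the origin (TCP) lies at the very end of the fingers, on their centre line; the grasp point (between the pads) lies 19 mm behind it (ctrl.hold_point_z is the distance from the TCP to the grasp point, in m); y points along the fingers, x is the direction in which the jaws open and shut, and the axes are right-handed (so a half turn about y gives the same grasp; the last joint's range is limited). The gripper opens to 85 mm and grips with 20 to 120 N. Pads are 22 mm wide; open, the fingers measure 114 mm over their backs; the gripper's body (76 mm by 85 mm) begins 54 mm behind the grasp point. The pads swing forward as they close: fully open they stand 13 mm farther back than shut.
Start: joints at [-1.362, 0.181, 1.607, -0, 1.354, -0.206], TCP at [0.232, -0.526, 0.231] pointing down, gripper open.
Joint ranges: [-2.99, 2.99], [-0.89, 2.07], [0.3, 2.58], [-1.14, 4.28], [0, 2.63], [-3.12, 3.12]. Speed limits (rad/s): [2.57, 2.57, 3.01, 3.14, 3.14, 3.14].

## Interface

Orientations are given as a unit quaternion [w, x, y, z].
In Python, from bench import ctrl, imaging gives the robot as it stands.
- The arm moves only by the shell command python3 -m jog 'ROWS'. ROWS is JSON, a list of rows, each a list of 3 entries, a list of its own where there are three numbers: the shift along the tool's x, y, z in cm, then the turn, a rotation vector about the tool's x, y, z in rad, then the finger opening in cm, from 0 to 8.54. A call has 1 to 12 rows; each row shifts and turns the pose as measured when the row begins, along the tool's axes as they then stand; what a row does not reach is not made up. A row lasts 1/12 s, in which the tool goes at most 41.7 mm and 7.16 degrees, less where a joint would pass 70% of its speed; a pose out of reach is approached as far as the arm can. A call is refused whole if a number of a shift passes 4.17 or a number of a turn 0.125, either way. A call with a gripper value outside its range is refused whole. The fingers move at their own pace and stop on an object; the grip force is fixed at half the most. Time passes only in rows, so rows that do not move let the fingers close. It gives the time, the measured TCP pose, the force and the opening at its end, in the units of the state.
- ctrl.get_obs(): the state, without advancing time (a new reading comes with each control period).
- imaging.camera(name): name is "scene" or "side" or "wrist"; returns a dict with "frame" (400x640x3 uint8, red, green, blue), "depth" (400x640 float32, m along the optical axis (not along the pixel's ray), 0 where there is no reading), "K" (3x3 intrinsics, pixels), "R" (3x3) and "t" (3): a world point X has camera coordinates R X + t. Camera axes: x right, y down, z forward; pixel columns grow to the right and rows downward; lengths in m; the calibration is good to about 2 mm. A picture is of the moment at which its call begins.
- ctrl.hand_in(): hands the job in, once; it reports no verdict.
The state is a dict: "time_s": time; "q": joint angles; "dq": joint speeds; "joint_efforts": joint torques, N m; "eef_pos": TCP position; "eef_rot": TCP orientation; "wrist_force": force on the tool from outside, world axes, zero at the start; "torque": the same for the moment, N m; "opening": opening from 0.0 (shut) to 1.0 (fully open).
Only numpy, scipy, OpenCV 4.12 (cv2) and the standard library are available. Lean on these libraries where they do the work, as an engineer would, in place of code of your own. Each camera call takes 0.05 s, during which the arm holds its last target. There are 200 camera calls.

## Working session

There is one attempt and no reset: what is moved stays moved. The work goes in short steps, Python scripts to look and compute and a shell command to move; the robot and the scene stay as the last step left them, time stands still between calls to the robot, and variables do not carry over. Pictures are saved under pics/ and viewed, about 8 in all and at most 12, crops included, and the job is handed in when it is done.

```bash
mkdir -p pics; ls
cat > h.py <<'E'
import numpy as np,cv2
from bench import ctrl,imaging
from scipy.spatial.transform import Rotation as Ro
def snap(n,f):
    c=imaging.camera(n); cv2.imwrite('pics/'+f+'.png',c['frame'][:,:,::-1]); np.savez('pics/'+f+'.npz',**c); return c
def pts(c):
    v,u=np.mgrid[:400,:640]; d=c['depth']; K=c['K']
    P=np.stack([(u-K[0,2])/K[0,0]*d,(v-K[1,2])/K[1,1]*d,d],-1)
    return (P-c['t'])@c['R']
def pix(c,X):
    p=c['R']@np.array(X)+c['t']; p=c['K']@p; return p[:2]/p[2]
def rot():
    q=np.array(ctrl.get_obs()['eef_rot']); return Ro.from_quat(q[[1,2,3,0]])
E
python3 - <<'E'
from h import *
a=snap('scene','s1');b=snap('side','d1')
cv2.imwrite('pics/both.png',cv2.resize(np.vstack([a['frame'],b['frame']])[:,:,::-1],(480,600)))
for c in(a,b): print(-c['R'].T@c['t'],c['R'][2])
print(ctrl.get_obs(),ctrl.hold_point_z,rot().as_matrix().round(3))
E
```

```text
pics
[-0.05999122  0.79193891  0.57163604] [ 0.4818586  -0.7372209  -0.47362182]
[-0.01071054  0.7063149   0.69117288] [ 0.44280931 -0.6789807  -0.58558101]
{'time_s': 0.1, 'q': array([-1.36229101e+00,  1.81439792e-01,  1.60789106e+00,  2.38385418e-05,
        1.35381186e+00, -2.06295766e-01]), 'dq': array([-5.38052618e-04, -8.11619255e-04, -2.27788522e-03, -8.46454370e-05,
       -1.01053383e-03, -1.49997717e-03]), 'joint_efforts': array([-3.46871066e-04, -4.45874476e+01, -3.52239025e+01, -4.05386108e-04,
        4.18332667e-03,  5.42492472e-06]), 'eef_pos': array([ 0.23165158, -0.52573939,  0.23049759]), 'eef_rot': array([ 0.59263491, -0.59184908,  0.38670986, -0.3859456 ]), 'wrist_force': array([-0.14116251,  0.37458011, -0.59485318]), 'torque': array([-0.00572468,  0.00671501,  0.02717645]), 'opening': 0.9993402116426163} 0.0187 [[ 0.403 -0.     0.915]
 [-0.915  0.002  0.403]
 [-0.002 -1.     0.   ]]
```

View pics/s1.png

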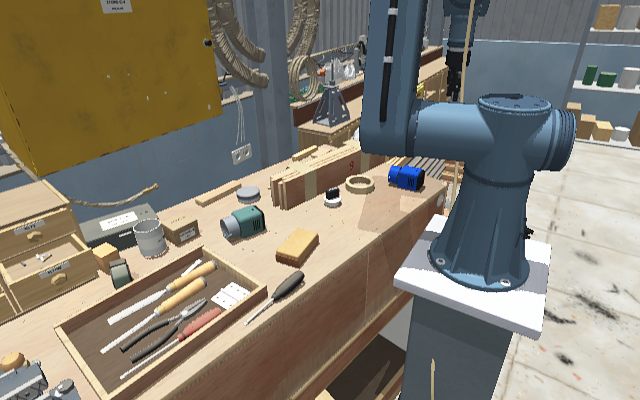

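View pics/d1.png

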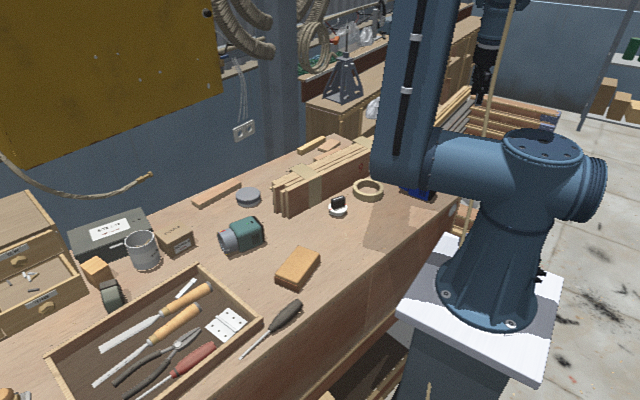

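The scene view shows the grey-green mill lying at (242,222), the blue look-alike at (406,177, not meant because of its colour), the lid at (333,197), the tin at (248,194), the tape roll at (360,184) and the cork block at (297,246). Next I'll measure and crop.

```bash
cat > m.py <<'E'
from h import *
ims=[]
for f,boxes in (('s1',dict(mill=(215,200,272,245),lid=(322,184,345,210),tin=(236,184,262,204),roll=(343,172,376,196),block=(274,226,322,268),boards=(268,145,350,212))),('d1',dict(mill=(212,210,270,256),lid=(325,192,350,219),tin=(234,184,262,210),roll=(350,174,386,205),block=(272,242,324,292)))):
    c=np.load('pics/%s.npz'%f); P=pts(c)
    for k,(a,b,e,g) in boxes.items():
        p=P[b:g,a:e].reshape(-1,3); col=c['frame'][b:g,a:e].reshape(-1,3)
        m=(p[:,2]>.008)&(p[:,2]<.3)&(np.abs(p).max(1)<2); q=p[m]
        if len(q)<5: print(f,k,'none');continue
        print(f,k,len(q),'lo',np.percentile(q,2,0).round(3),'hi',np.percentile(q,98,0).round(3))
        if k in('mill','block'):
            zt=np.percentile(q[:,2],97); t=q[q[:,2]>zt-.006]
            r=cv2.minAreaRect((t[:,:2]*1000).astype(np.float32)); print('   top',zt.round(3),r)
    x0,y0=(205,170) if f=='s1' else (205,175)
    ims.append(cv2.resize(c['frame'][y0:y0+90,x0:x0+160,::-1],(800,450))[:,:])
cv2.imwrite('pics/crop1.png',cv2.resize(ims[0],None,fx=1,fy=1))
E
python3 m.py
```

```text
s1 mill 1070 lo [0.525 0.158 0.009] hi [0.61  0.26  0.061]
   top 0.061 ((566.9117431640625, 203.70358276367188), (105.90848541259766, 60.16434097290039), 69.92869567871094)
s1 lid 274 lo [ 0.413 -0.14   0.009] hi [ 0.499 -0.029  0.05 ]
s1 tin 292 lo [0.653 0.016 0.01 ] hi [0.762 0.085 0.026]
s1 roll 376 lo [ 0.367 -0.258  0.009] hi [ 0.476 -0.147  0.032]
s1 block 963 lo [0.354 0.146 0.009] hi [0.418 0.256 0.033]
   top 0.033 ((390.02374267578125, 199.27511596679688), (63.67306137084961, 109.75674438476562), 6.6447906494140625)
s1 boards 3355 lo [ 0.426 -0.374  0.009] hi [0.722 0.053 0.097]
d1 mill 1237 lo [0.524 0.157 0.01 ] hi [0.606 0.257 0.063]
   top 0.063 ((566.1801147460938, 202.51394653320312), (104.58645629882812, 62.05223083496094), 72.04290008544922)
d1 lid 303 lo [ 0.412 -0.115  0.01 ] hi [ 0.5   -0.032  0.053]
d1 tin 394 lo [0.653 0.015 0.009] hi [0.761 0.082 0.029]
d1 roll 623 lo [ 0.237 -0.258  0.008] hi [0.476 0.114 0.29 ]
d1 block 1190 lo [0.354 0.144 0.01 ] hi [0.419 0.254 0.035]
   top 0.035 ((389.3785705566406, 196.4851531982422), (62.5528564453125, 110.87605285644531), 6.935077667236328)
```

View pics/crop1.png

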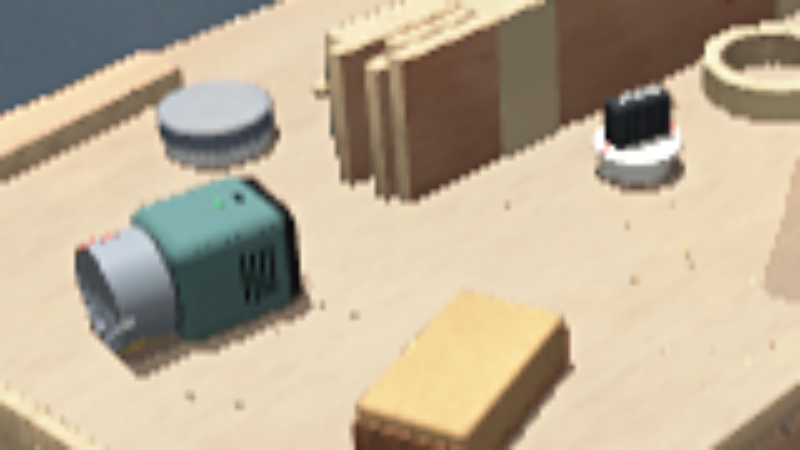

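The crop confirms the grey-green mill, collar to the left (+y). It is clearly not the blue one. I'll move toward it while turning, test a small tilt for the sign of q3, and compute the geometry around the boards and lid.

```bash
python3 -m jog '[[[0,0,3.5],[0.12,0,0],8.54],[[0,0,3.5],[0,0,0],8.54]]'; python3 -c "
from h import *
print(ctrl.get_obs()['q'].round(3))
for f in('s1','d1'):
    c=np.load('pics/%s.npz'%f);P=pts(c);q=P.reshape(-1,3)
    m=(q[:,2]>.07)&(q[:,2]<.11)&(q[:,0]>.4)&(q[:,0]<.8)&(q[:,1]>-.4)&(q[:,1]<.1);t=q[m]
    print(f,'boards',cv2.minAreaRect((t[:,:2]*1000).astype(np.float32)))
    fr=c['frame'].reshape(-1,3).astype(int)
    m=(abs(q[:,0]-.43)<.05)&(abs(q[:,1]+.065)<.06)&(q[:,2]>.01)
    print(np.percentile(q[m],[2,50,98],axis=0).round(3).tolist())
    k=m&(fr.max(1)<80)&(q[:,2]>.02); t=q[k];print('bar',k.sum(),np.percentile(t,[2,50,98],axis=0).round(3).tolist()); t=t[t[:,2]>t[:,2].max()-.012];print(cv2.minAreaRect((t[:,:2]*1000).astype(np.float32)))
    # tray etc.: anything with z>.02 for y>.26
    for y0 in(.25,.3,.35,.4):
        m=(q[:,0]>.3)&(q[:,0]<.9)&(q[:,1]>y0)&(q[:,1]<y0+.05)&(q[:,2]>.015)&(q[:,2]<.4);print(y0,np.percentile(q[m],[0,100],axis=0).round(2).tolist() if m.sum() else 0)
"; python3 -m jog '[[[0,0,3.5],[-0.12,-0.0,0],8.54],[[0,0,4],[0,-0.12,0],8.54],[[0,0,4],[0,-0.12,0],8.54],[[0,0,4],[0,-0.12,0],8.54],[[0,0,4],[0,-0.12,0],8.54],[[0,0,4],[0,-0.12,0],8.54],[[0,0,4],[0,-0.12,0],8.54],[[0,0,4],[0,-0.1,0],8.54]]'
```

```text
time_s: 0.27
eef_pos: [0.2928, -0.4984, 0.2328]
eef_rot: [0.627, -0.553, 0.365, -0.41]
wrist_force: [-0.8, -0.1, -0.6]
opening: 0.999
[-1.313  0.184  1.605  0.123  1.377 -0.177]
s1 boards ((528.8832397460938, -159.2003936767578), (437.9513244628906, 93.51358795166016), 77.35662078857422)
[[0.412, -0.071, 0.014], [0.432, -0.047, 0.028], [0.456, -0.029, 0.05]]
bar 110 [[0.422, -0.068, 0.023], [0.433, -0.048, 0.038], [0.449, -0.035, 0.05]]
((433.82403564453125, -52.2956657409668), (38.5775146484375, 12.64459228515625), 55.98555374145508)
0.25 [[0.31, 0.25, 0.02], [0.85, 0.3, 0.06]]
0.3 [[0.31, 0.3, 0.02], [0.86, 0.35, 0.07]]
0.35 [[0.32, 0.35, 0.02], [0.88, 0.4, 0.07]]
0.4 [[0.36, 0.4, 0.02], [0.9, 0.45, 0.07]]
d1 boards ((525.8436279296875, -168.60215759277344), (452.75091552734375, 93.35581970214844), 76.855224609375)
[[0.412, -0.074, 0.016], [0.431, -0.05, 0.031], [0.455, -0.032, 0.053]]
bar 119 [[0.423, -0.07, 0.023], [0.433, -0.049, 0.04], [0.45, -0.037, 0.052]]
((433.9295654296875, -52.96037292480469), (39.686317443847656, 14.12639045715332), 51.63807678222656)
0.25 [[0.31, 0.25, 0.02], [0.85, 0.3, 0.06]]
0.3 [[0.31, 0.3, 0.02], [0.87, 0.35, 0.07]]
0.35 [[0.32, 0.35, 0.02], [0.88, 0.4, 0.08]]
0.4 [[0.36, 0.4, 0.02], [0.9, 0.45, 0.08]]
time_s: 0.93
eef_pos: [0.5267, -0.2916, 0.234]
eef_rot: [0.699, -0.697, 0.116, -0.112]
wrist_force: [1.0, -0.3, 0.3]
opening: 1.0
```

```bash
cat >> h.py <<'E'
def frame(az,th=0):
    "tool x at az-90deg horizontally; tool z along az when th=0; th tilts approach about tool x (+: approach towards az)"
    a=np.radians(az); A=np.array([np.cos(a),np.sin(a),0]); X=np.array([np.sin(a),-np.cos(a),0]);
    R0=np.column_stack([X,[0,0,-1],A]); return Ro.from_matrix(R0)*Ro.from_rotvec([th,0,0])
def go(R,grasp=None,tcp=None):
    o=ctrl.get_obs(); r=rot(); p=np.array(o['eef_pos'])
    if tcp is None: tcp=np.array(grasp)+R.as_matrix()[:,1]*.0187
    d=np.array(tcp)-p
    print('t',round(o['time_s'],2),'pos',p.round(4),'grasp',(p-r.as_matrix()[:,1]*.0187).round(4),'F',o['wrist_force'].round(1),'open',round(o['opening'],3))
    print('q',o['q'].round(2)); print('now shift cm',(r.inv().apply(d)*100).round(2),'shift in final axes',(R.inv().apply(d)*100).round(2),'turn',(r.inv()*R).as_rotvec().round(3),'world d',d.round(4))
E
python3 -c "
from h import *
go(frame(70.5,0),grasp=[.561,.187,.2])"
```

```text
t 0.93 pos [ 0.5267 -0.2916  0.234 ] grasp [ 0.5268 -0.2916  0.2527] F [ 1.  -0.3  0.3] open 1.0
q [-0.7   0.24  1.53  0.    1.38 -0.38]
now shift cm [-11.98   5.46  46.44] shift in final axes [-12.74   5.27  46.26] turn [-0.003  0.016 -0.006] world d [ 0.0343  0.4786 -0.0527]
```

```bash
python3 -m jog '[[[-1.05,0,3.9],[0,0.01,0],8.54],[[-1.05,0,3.9],[0,0,0],8.54],[[-1.05,0,3.9],[0,0,0],8.54],[[-1.05,0,3.9],[0,0,0],8.54],[[-1.05,0,3.9],[0,0,0],8.54],[[-1.05,0,3.9],[0,0,0],8.54],[[-1.05,0,3.9],[0,0,0],8.54],[[-1.05,0,3.9],[0,0,0],8.54],[[-1.05,0,3.9],[0,0,0],8.54],[[-1.05,0,3.9],[0,0,0],8.54],[[-1.05,0,3.9],[0,0,0],8.54],[[-1.05,0,1],[0,0,0],8.54]]'
cat > w.py <<'E'
import sys
from h import *
c=snap('wrist',sys.argv[1]); P=pts(c); q=P.reshape(-1,3); np.save('pics/P.npy',P)
E
python3 w.py w1; python3 -c "
from h import *
c=np.load('pics/w1.npz');P=pts(c);q=P.reshape(-1,3);fr=c['frame'].reshape(-1,3).astype(int)
print(-c['R'].T@c['t'],c['R'][2].round(2))
m=(abs(q[:,0]-.57)<.08)&(abs(q[:,1]-.2)<.09)&(q[:,2]>.052)&(q[:,2]<.075);t=q[m]
print(m.sum(),np.percentile(t[:,2],[5,50,95]),cv2.minAreaRect((t[:,:2]*1000).astype(np.float32)))
k=m&(fr[:,1]>fr[:,0]+15);t=q[k];print(k.sum(),cv2.minAreaRect((t[:,:2]*1000).astype(np.float32)))
go(frame(70.5,-.436),grasp=[.561,.187,.2])"
```

```text
time_s: 1.93
eef_pos: [0.5455, 0.1839, 0.2314]
eef_rot: [0.7, -0.695, 0.119, -0.11]
wrist_force: [-0.6, -0.2, 0.5]
opening: 1.0
[0.57432793 0.26192797 0.37475843] [-0.12 -0.3  -0.95]
5954 [0.05482346 0.06136679 0.06317521] ((569.0841674804688, 200.7863311767578), (108.06724548339844, 61.968685150146484), 68.52828979492188)
2497 ((564.4190063476562, 190.34829711914062), (63.83880615234375, 58.13322830200195), 68.51509857177734)
t 1.98 pos [0.5436 0.1846 0.2311] grasp [0.5439 0.1845 0.2498] F [-1.8  2.4 -0.1] open 0.997
q [0.11 0.19 1.6  0.01 1.37 0.44]
now shift cm [ 1.63  4.78 -0.04] shift in final axes [1.56 4.35 2.04] turn [-0.44   0.02  -0.011] world d [ 0.0147 -0.0051 -0.0481]
```

View pics/w1.png

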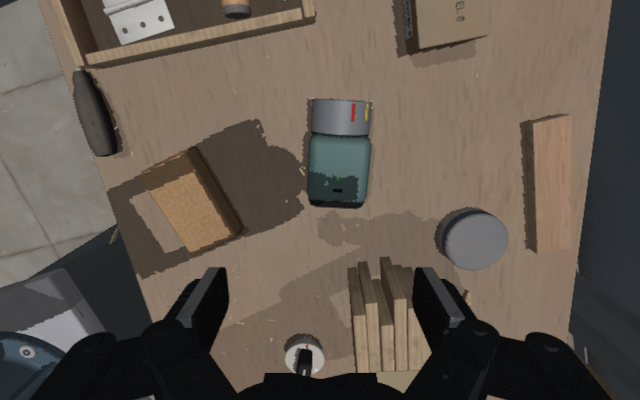

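The wrist view shows the mill at (340,152) with its mouth toward the top, the cork block at (195,205), the tin at (475,238) and the lid at (305,357). The mill measures 108 x 62 with its top at 0.062, as it should be. I'll tilt and descend.

```bash
python3 -m jog '[[[0.8,0,0],[-0.11,0.02,0],8.54],[[0.5,0,0],[-0.11,0.01,0],8.54],[[0.3,0,0],[-0.11,0.01,0],8.54],[[0,0,0],[-0.11,0,0],8.54]]'; python3 -c "
from h import *
go(frame(68.5,-.436),grasp=[.5628,.185,.038])"
```

```text
time_s: 2.32
eef_pos: [0.5573, 0.1772, 0.2325]
eef_rot: [-0.522, 0.833, -0.156, 0.094]
wrist_force: [1.1, -1.4, -0.1]
opening: 1.002
t 2.32 pos [0.5573 0.1772 0.2325] grasp [0.5603 0.1848 0.2494] F [ 1.1 -1.4 -0.1] open 1.002
q [ 0.29  0.44  1.34 -0.35  1.65  0.68]
now shift cm [ 0.35 18.96  9.36] shift in final axes [ 0.23 19.11  9.06] turn [ 0.016  0.011 -0.001] world d [ 0.0026  0.0004 -0.2115]
```

```bash
python3 -m jog '[[[0.1,1,3],[0.016,0.011,0],8.54],[[0.1,1,3],[0,0,0],8.54],[[0,1,3],[0,0,0],8.54],[[0,4,0],[0,0,0],8.54],[[0,3.5,0],[0,0,0],8.54],[[0,2.5,0],[0,0,0],8.54],[[0,0,0],[0,0,0],8.54]]'; python3 -c "
from h import *
go(frame(68.5,-.436),grasp=[.5628,.185,.038])"
```

```text
time_s: 2.9
eef_pos: [0.5688, 0.204, 0.0649]
eef_rot: [-0.525, 0.831, -0.157, 0.097]
wrist_force: [-0.8, -0.5, -1.2]
opening: 0.999
t 2.9 pos [0.5688 0.204  0.0649] grasp [0.5718 0.2115 0.0818] F [-0.8 -0.5 -1.2] open 0.999
q [ 0.32  0.66  1.37 -0.34  1.42  0.8 ]
now shift cm [ 0.14  5.16 -0.62] shift in final axes [ 0.14  5.15 -0.66] turn [ 0.008  0.006 -0.001] world d [-0.0089 -0.0263 -0.0439]
```

```bash
python3 -m jog '[[[0.14,2,-0.6],[0.008,0.006,0],8.54],[[0,2,0],[0,0,0],8.54],[[0,1.3,0],[0,0,0],8.54],[[0,0,0],[0,0,0],8.54]]'; python3 -c "
from h import *
go(frame(68.5,-.436),grasp=[.5628,.185,.038])"
```

```text
time_s: 3.23
eef_pos: [0.5603, 0.176, 0.0194]
eef_rot: [-0.528, 0.828, -0.159, 0.1]
wrist_force: [-0.1, 0.3, -0.3]
opening: 1.001
t 3.23 pos [0.5603 0.176  0.0194] grasp [0.5633 0.1833 0.0364] F [-0.1  0.3 -0.3] open 1.001
q [ 0.28  0.69  1.44 -0.35  1.31  0.8 ]
now shift cm [-0.1  -0.21  0.06] shift in final axes [-0.1  -0.21  0.06] turn [ 0.001 -0.001 -0.003] world d [-0.0004  0.0017  0.0016]
```

Good. Close (command narrower than 62 mm).

```bash
python3 -m jog '[[[0,0,0],[0,0,0],5],[[0,0,0],[0,0,0],5],[[0,0,0],[0,0,0],5],[[0,0,0],[0,0,0],5],[[0,0,0],[0,0,0],5],[[0,0,0],[0,0,0],5]]'
```

```text
time_s: 3.73
eef_pos: [0.562, 0.1787, 0.0218]
eef_rot: [-0.529, 0.827, -0.158, 0.101]
wrist_force: [-0.2, -2.0, -6.6]
opening: 0.715
```

```bash
python3 -m jog '[[[0,-2,-0.95],[0,0,0],5],[[0,-2,-0.95],[0,0,0],5],[[0,-2,-0.95],[0,0,0],5],[[0,-2,-0.95],[0,0.073,0.034],5],[[0,0,0],[0,0.073,0.034],5],[[0,0,0],[0,0.073,0.034],5],[[0,0,0],[0,0.073,0.034],5]]';python3 -c "
from h import *
go(frame(50,1.135),grasp=[.56,.20,.1])"
```

```text
time_s: 4.32
eef_pos: [0.5569, 0.1804, 0.1084]
eef_rot: [-0.505, 0.791, -0.294, 0.182]
wrist_force: [-0.1, -0.3, -9.9]
opening: 0.717
t 4.32 pos [0.5569 0.1804 0.1084] grasp [0.5622 0.1863 0.1253] F [-0.1 -0.3 -9.9] open 0.717
q [ 0.24  0.61  1.35 -0.24  1.55  1.  ]
now shift cm [-1.04  0.05  3.76] shift in final axes [-1.03  3.77 -0.04] turn [ 1.572 -0.012 -0.007] world d [ 0.014   0.0326 -0.0163]
```

```bash
python3 -m jog '[[[0,0,0],[0.1,0,0],5],[[0,0,0],[0.12,0,0],5],[[0,0,0],[0.12,0,0],5],[[0,0,0],[0.12,0,0],5],[[0,0,0],[0.12,0,0],5],[[0,0,0],[0.12,0,0],5],[[0,0,0],[0.12,0,0],5]]';python3 -c "
from h import *
go(frame(50,1.135),grasp=[.56,.20,.1])"
```

```text
time_s: 4.9
eef_pos: [0.5554, 0.1814, 0.1009]
eef_rot: [0.783, -0.517, 0.195, -0.287]
wrist_force: [-0.7, 3.0, -10.3]
opening: 0.716
t 4.9 pos [0.5554 0.1814 0.1009] grasp [0.5508 0.1758 0.1181] F [ -0.7   3.  -10.3] open 0.716
q [-0.07  0.19  1.95  0.45  0.81  0.36]
now shift cm [-0.87  2.15  2.79] shift in final axes [-0.84  3.47  0.64] turn [ 0.734 -0.013  0.   ] world d [ 0.0155  0.0316 -0.0088]
```

```bash
python3 -m jog '[[[0,0.5,0.3],[0.12,0,0],5],[[0,0.5,0.3],[0.12,0,0],5],[[0,0.5,0.3],[0.12,0,0],5],[[0,0.5,0.3],[0.12,0,0],5],[[0,0.5,0.2],[0.12,0,0],5],[[0,0.5,0],[0.12,0,0],5],[[0,0,0],[0,0,0],5]]';python3 -c "
from h import *
go(frame(50,1.135),grasp=[.56,.20,.1])"
```

```text
time_s: 5.48
eef_pos: [0.559, 0.2009, 0.0808]
eef_rot: [0.899, -0.278, 0.109, -0.319]
wrist_force: [-2.4, -1.2, -13.0]
opening: 0.717
t 5.48 pos [0.559  0.2009 0.0808] grasp [0.5494 0.1889 0.0915] F [ -2.4  -1.2 -13. ] open 0.717
q [-0.31  0.33  2.18  1.44  0.89 -0.75]
now shift cm [0.13 0.74 1.89] shift in final axes [0.14 1.06 1.74] turn [ 0.171 -0.012 -0.018] world d [0.0119 0.0121 0.0113]
```

```bash
python3 -m jog '[[[0.1,0.3,0.6],[0.09,-0.006,-0.009],5],[[0,0.3,0.6],[0.08,-0.006,-0.009],5],[[0,0,0],[0,0,0],5],[[0,0,0],[0,0,0],5]]';python3 -c "
from h import *
c=snap('side','d2'); snap('scene','s2')
go(frame(50,1.135),grasp=[.56,.20,.05])
cv2.imwrite('pics/c2.png',cv2.resize(c['frame'][130:290,180:420,::-1],(720,480)))"
```

```text
time_s: 5.82
eef_pos: [0.5651, 0.2086, 0.0834]
eef_rot: [0.917, -0.211, 0.079, -0.33]
wrist_force: [-0.2, -0.2, -9.9]
opening: 0.719
t 5.92 pos [0.5656 0.2087 0.0846] grasp [0.5549 0.1957 0.0927] F [ -0.2   0.1 -10.6] open 0.72
q [-0.35  0.43  2.19  1.63  1.01 -0.98]
now shift cm [ 0.15  2.45 -3.53] shift in final axes [ 0.13  2.4  -3.57] turn [ 0.016 -0.001 -0.006] world d [ 0.0053  0.0043 -0.0425]
```

View pics/c2.png

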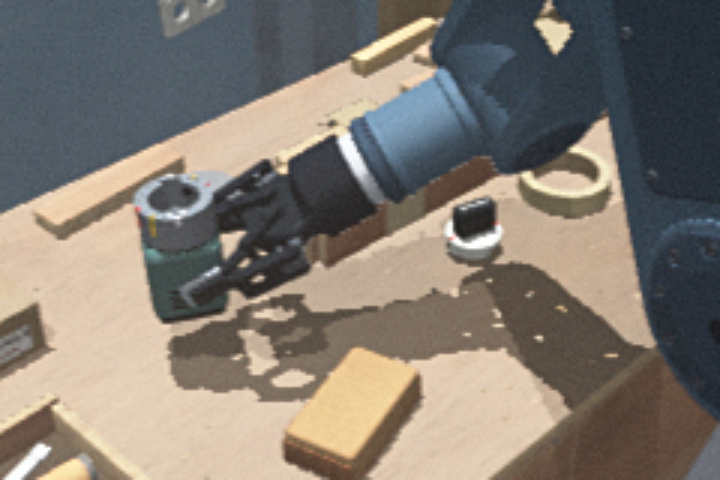

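```bash
cat > rim.py <<'E'
import sys
from h import *
for f in sys.argv[1:3]:
    c=np.load('pics/%s.npz'%f);q=pts(c).reshape(-1,3);fr=c['frame'].reshape(-1,3).astype(int)
    m=(abs(q[:,0]-.565)<.07)&(abs(q[:,1]-.205)<.07)&(q[:,2]<.19)
    zt=np.percentile(q[m][:,2],97);t=q[m&(q[:,2]>zt-.007)]
    A=np.c_[t[:,:2]-t[:,:2].mean(0),np.ones(len(t))];k=np.linalg.lstsq(A,t[:,2],rcond=None)[0]
    print(f,len(t),zt.round(4),'slopes',k.round(3),cv2.minEnclosingCircle((t[:,:2]*1000).astype(np.float32)))
E
python3 rim.py s2 d2
```

```text
s2 197 0.1597 slopes [-0.006 -0.03   0.158] ((538.2385864257812, 181.55621337890625), 60.86370086669922)
d2 255 0.1611 slopes [-0.003 -0.018  0.16 ] ((558.8405151367188, 200.67642211914062), 32.341033935546875)
```

```bash
python3 -m jog '[[[0,0.6,-1.3],[0.018,0,-0.005],5],[[0,0.6,-1.3],[0,0,0],5],[[0,0.5,-1.1],[0,0,0],5],[[0,0.2,-0.45],[0,0,0],5],[[0,0,0],[0,0,0],5]]';python3 -c "
from h import *
go(frame(50,1.135),grasp=[.56,.20,.0398])"
```

```text
time_s: 6.33
eef_pos: [0.5698, 0.2084, 0.0421]
eef_rot: [0.918, -0.208, 0.069, -0.331]
wrist_force: [-0.8, -0.1, -10.5]
opening: 0.717
t 6.33 pos [0.5698 0.2084 0.0421] grasp [0.559  0.1954 0.0501] F [ -0.8  -0.1 -10.5] open 0.717
q [-0.34  0.57  2.15  1.7   1.03 -1.12]
now shift cm [-0.22  0.82 -0.74] shift in final axes [-0.21  0.81 -0.75] turn [ 0.005  0.013 -0.003] world d [ 0.0011  0.0046 -0.0102]
```

```bash
python3 -m jog '[[[0,0.25,-0.5],[0.005,0.01,0],5],[[0,0.1,-0.2],[0,0,0],5],[[0,0.1,-0.2],[0,0,0],5]]';python3 -m jog '[[[0,0.1,-0.2],[0,0,0],5],[[0,0,0],[0,0,0],5]]'; python3 -c "
from h import *
go(frame(50,1.135),grasp=[.56,.20,.038])"
```

```text
time_s: 6.58
eef_pos: [0.572, 0.2086, 0.0341]
eef_rot: [0.918, -0.204, 0.071, -0.332]
wrist_force: [-0.3, 0.1, -9.9]
opening: 0.719
time_s: 6.75
eef_pos: [0.5725, 0.2086, 0.032]
eef_rot: [0.918, -0.204, 0.071, -0.332]
wrist_force: [0.3, -0.8, -9.4]
opening: 0.715
t 6.75 pos [0.5725 0.2086 0.032 ] grasp [0.5616 0.1955 0.0399] F [ 0.3 -0.8 -9.4] open 0.715
q [-0.34  0.6   2.14  1.72  1.04 -1.14]
now shift cm [-0.4   0.3  -0.07] shift in final axes [-0.4   0.3  -0.07] turn [-0.     0.008 -0.003] world d [-0.0016  0.0044 -0.0019]
```

Nearly on; step until the force shows contact.

```bash
python3 -m jog '[[[0,0.08,-0.17],[0,0,0],5],[[0,0,0],[0,0,0],5]]';python3 -m jog '[[[0,0.08,-0.17],[0,0,0],5],[[0,0,0],[0,0,0],5]]'
```

```text
time_s: 6.92
eef_pos: [0.5727, 0.2085, 0.0303]
eef_rot: [0.918, -0.204, 0.07, -0.332]
wrist_force: [0.1, 0.5, -10.1]
opening: 0.718
time_s: 7.08
eef_pos: [0.5732, 0.2085, 0.0296]
eef_rot: [0.919, -0.203, 0.07, -0.332]
wrist_force: [-0.8, -0.0, -10.8]
opening: 0.715
```

```bash
python3 -m jog '[[[0,0.1,-0.21],[0,0,0],5],[[0,0,0],[0,0,0],5]]';python3 -m jog '[[[0,0.1,-0.21],[0,0,0],5],[[0,0,0],[0,0,0],5]]'; python3 -c "
from h import *
snap('scene','s3');snap('side','d3')"; python3 rim.py s3 d3
```

```text
time_s: 7.25
eef_pos: [0.574, 0.2089, 0.03]
eef_rot: [0.919, -0.2, 0.069, -0.332]
wrist_force: [-0.6, -0.0, -10.1]
opening: 0.717
time_s: 7.42
eef_pos: [0.5748, 0.2093, 0.03]
eef_rot: [0.92, -0.197, 0.067, -0.332]
wrist_force: [0.4, 0.6, -10.4]
opening: 0.719
s3 203 0.1059 slopes [-0.006 -0.036  0.105] ((539.973388671875, 182.29425048828125), 63.307308197021484)
d3 235 0.1076 slopes [ 0.006 -0.014  0.106] ((544.4776000976562, 176.93894958496094), 62.644325256347656)
```

```bash
python3 -c "
from h import *
go(frame(50,1.135),grasp=[.56,.20,.038]);o=ctrl.get_obs();print(o['joint_efforts'].round(1),o['torque'].round(2))
c=np.load('pics/d3.npz');cv2.imwrite('pics/c3.png',cv2.resize(c['frame'][150:310,180:480,::-1],(800,427)))"
```

```text
t 7.52 pos [0.5749 0.2093 0.0299] grasp [0.564  0.1961 0.0375] F [-1.2 -0.1 -3.8] open 0.717
q [-0.35  0.63  2.13  1.73  1.05 -1.16]
now shift cm [-0.55  0.02  0.04] shift in final axes [-0.55  0.01  0.03] turn [-0.016  0.009 -0.003] world d [-0.004   0.0037  0.0002]
[ -0.  -42.5 -11.1   2.1   5.3  -0.1] [-0.86  0.96  0.08]
```

View pics/c3.png

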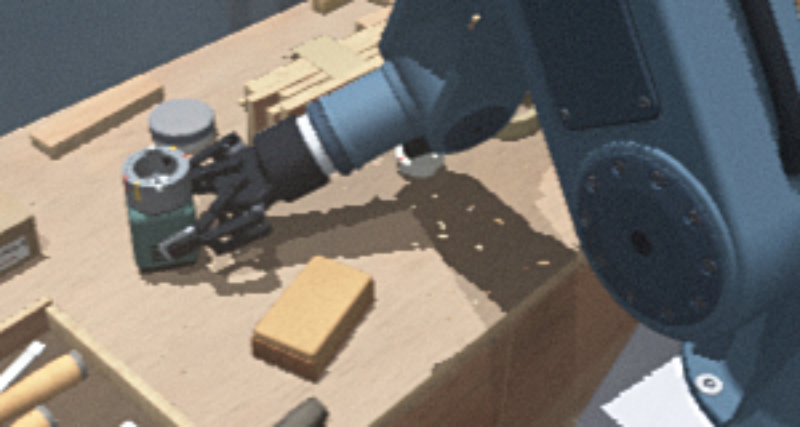

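The mill stands on the bench with its rim at 0.107 (expected 0.108), and the wrist load is falling. I'll release and back off.

```bash
python3 -m jog '[[[0,0,0],[0,0,0],6.6],[[0,0,0],[0,0,0],7.2],[[0,0,0],[0,0,0],8.54],[[0,0,0],[0,0,0],8.54],[[0,0,0],[0,0,0],8.54]]' && python3 -m jog '[[[0,-1.5,0],[0,0,0],8.54],[[0,-2.5,0],[0,0,0],8.54],[[0,-3.5,0],[0,0,0],8.54],[[0,-3.5,0],[0,0,0],8.54],[[0,-2,1],[0,0,0],8.54]]'; python3 -c "
from h import *
snap('scene','s4');snap('side','d4')
go(frame(54,0),grasp=[.434,-.052,.2])"; sed -i 's/<.19)/<.13)/' rim.py; python3 rim.py s4 d4
```

```text
time_s: 7.93
eef_pos: [0.5785, 0.2092, 0.0342]
eef_rot: [0.921, -0.193, 0.063, -0.333]
wrist_force: [-0.1, -0.7, -0.1]
opening: 1.001
time_s: 8.35
eef_pos: [0.4971, 0.1274, 0.0951]
eef_rot: [0.925, -0.191, 0.065, -0.323]
wrist_force: [1.6, 0.0, 0.5]
opening: 0.997
t 8.45 pos [0.4996 0.1258 0.0969] grasp [0.4888 0.1124 0.1043] F [ 0.5 -0.9 -0. ] open 0.997
q [-0.68  0.37  2.31  1.39  1.21 -1.09]
now shift cm [  6.07 -19.83   0.61] shift in final axes [  5.14  -8.44 -18.24] turn [-1.165 -0.035  0.036] world d [-0.0656 -0.1778  0.0844]
s4 187 0.1055 slopes [ 0.007 -0.006  0.104] ((569.07275390625, 203.4965362548828), 33.02687072753906)
d4 231 0.1073 slopes [ 0.009 -0.01   0.106] ((568.7725830078125, 202.36111450195312), 32.71229553222656)
```

```bash
python3 -m jog '[[[0.4,-0.5,3],[-0.12,0,0],8.54],[[0.4,-1,2.5],[-0.12,0,0],8.54],[[0.4,-2,2],[-0.12,0,0],8.54],[[0.4,-3,1],[-0.12,0,0],8.54],[[0.4,-3,0],[-0.12,0,0],8.54],[[0.4,-3,-1],[-0.12,0,0],8.54],[[0.4,-2,-2],[-0.12,0,0],8.54],[[0.4,0,-2],[-0.12,0,0],8.54],[[0.4,0,-2],[-0.12,0,0],8.54],[[0.4,0,-2],[-0.09,0,0],8.54]]'; python3 -c "
from h import *
go(frame(54,0),tcp=[.434,-.052,.2])"
```

```text
time_s: 9.28
eef_pos: [0.441, -0.0067, 0.2043]
eef_rot: [0.699, -0.638, 0.224, -0.235]
wrist_force: [0.3, 0.6, -0.2]
opening: 1.003
t 9.28 pos [ 0.441  -0.0067  0.2043] grasp [ 0.4402 -0.0082  0.2229] F [ 0.3  0.6 -0.2] open 1.003
q [-0.35 -0.13  1.99  0.09  1.28  0.28]
now shift cm [ 2.24  0.05 -4.02] shift in final axes [ 2.1   0.43 -4.07] turn [-0.087 -0.033 -0.012] world d [-0.007  -0.0453 -0.0043]
```

```bash
python3 -m jog '[[[1,0,-3],[-0.085,-0.033,-0.012],8.54],[[1,0,-3.5],[0,0,0],8.54],[[0,0,-3],[0,0,0],8.54],[[0,0,-2],[0,0,0],8.54],[[0,0,0],[0,0,0],8.54]]'; python3 w.py w2; python3 -c "
from h import *
c=np.load('pics/w2.npz');q=pts(c).reshape(-1,3);fr=c['frame'].reshape(-1,3).astype(int)
n=np.linalg.norm(q[:,:2]-[.434,-.052],axis=1)<.045
t=q[n&(q[:,2]>.042)&(q[:,2]<.06)];print('bar top',len(t),np.median(t[:,2]),cv2.minAreaRect((t[:,:2]*1000).astype(np.float32)))
t=q[n&(q[:,2]>.015)&(q[:,2]<.03)&(fr.min(1)>110)];print('flange',len(t),np.median(t[:,2]),cv2.minEnclosingCircle((t[:,:2]*1000).astype(np.float32)))
go(frame(54,0),tcp=[.434,-.052,.2])"
```

```text
time_s: 9.7
eef_pos: [0.3927, -0.1085, 0.2017]
eef_rot: [0.675, -0.675, 0.21, -0.211]
wrist_force: [-0.6, 0.6, -0.4]
opening: 0.999
bar top 1006 0.051888746694747925 ((438.6017761230469, -57.89076232910156), (41.800540924072266, 18.981109619140625), 62.51367950439453)
flange 1515 0.02126939751808752 ((438.4935607910156, -57.812034606933594), 27.412033081054688)
t 9.75 pos [ 0.3933 -0.1076  0.2017] grasp [ 0.3933 -0.1076  0.2204] F [ 0.5  0.4 -0.3] open 0.999
q [-0.56 -0.19  2.04  0.    1.29  0.04]
now shift cm [0.18 0.18 6.89] shift in final axes [0.02 0.17 6.89] turn [-0.002  0.023  0.   ] world d [ 0.0407  0.0556 -0.0017]
```

View pics/w2.png

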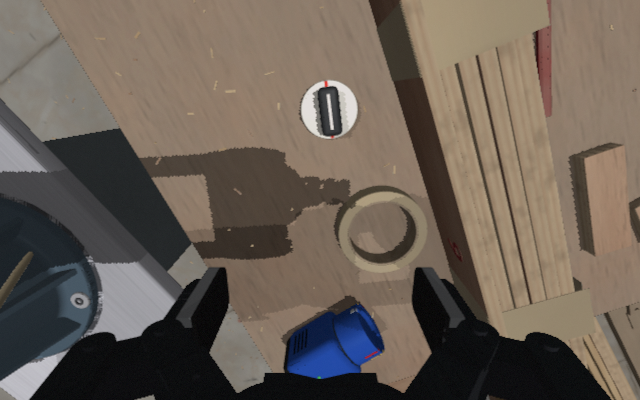

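Wrist view: the lid's bar is at (330,108), with the tape roll at (382,231), boards to the right, and the blue look-alike at (330,342). The bar measures 41.8 x 19 with its top at 0.052, as it should be.

```bash
python3 -c "
from h import *
go(frame(62.5,0),tcp=[.4386,-.0579,.1])"; python3 -m jog '[[[0,1,2],[0,-0.06,0],4],[[0,2,1.9],[0,-0.06,0],4],[[0,2,1.5],[0,0,0],4],[[0,2,1],[0,0,0],4],[[0,0,0],[0,0,0],4]]'; python3 -c "
from h import *
go(frame(62.5,0),tcp=[.4386,-.0579,.0265])"
```

```text
t 9.75 pos [ 0.3933 -0.1076  0.2017] grasp [ 0.3933 -0.1076  0.2204] F [ 0.5  0.4 -0.3] open 0.999
q [-0.56 -0.19  2.04  0.    1.29  0.04]
now shift cm [ 0.89 10.18  6.64] shift in final axes [ 1.72 10.17  6.5 ] turn [-0.002 -0.126  0.   ] world d [ 0.0453  0.0497 -0.1017]
time_s: 10.17
eef_pos: [0.4328, -0.0457, 0.1306]
eef_rot: [0.69, -0.684, 0.165, -0.17]
wrist_force: [-0.8, 0.5, -0.7]
opening: 0.468
t 10.17 pos [ 0.4328 -0.0457  0.1306] grasp [ 0.4326 -0.0458  0.1493] F [-0.8  0.5 -0.7] open 0.468
q [-0.39 -0.02  2.04  0.01  1.11  0.09]
now shift cm [ 1.02 10.41 -0.91] shift in final axes [ 1.08 10.41 -0.82] turn [-0.009  0.002  0.006] world d [ 0.0058 -0.0122 -0.1041]
```

```bash
python3 -m jog '[[[1.05,1,-0.85],[-0.009,0.002,0.006],4],[[0,3,0],[0,0,0],4],[[0,2.5,0],[0,0,0],4],[[0,1,0],[0,0,0],4],[[0,0,0],[0,0,0],4]]'; python3 -c "
from h import *
go(frame(62.5,0),tcp=[.4386,-.0579,.0265])"
```

```text
time_s: 10.58
eef_pos: [0.4432, -0.0529, 0.0552]
eef_rot: [0.689, -0.686, 0.164, -0.166]
wrist_force: [-1.7, 0.4, -0.4]
opening: 0.466
t 10.58 pos [ 0.4432 -0.0529  0.0552] grasp [ 0.4432 -0.0529  0.0739] F [-1.7  0.4 -0.4] open 0.466
q [-0.39  0.15  2.05  0.01  0.94  0.08]
now shift cm [-0.19  2.86 -0.67] shift in final axes [-0.18  2.87 -0.66] turn [-0.005  0.009  0.001] world d [-0.0046 -0.005  -0.0287]
```

```bash
python3 -m jog '[[[-0.18,1.2,-0.65],[-0.005,0.009,0],4],[[0,1.2,0],[0,0,0],4],[[0,0.4,0],[0,0,0],4],[[0,0,0],[0,0,0],4]]'; python3 -c "
from h import *
go(frame(62.5,0),tcp=[.4386,-.0579,.0265])"
```

```text
time_s: 10.92
eef_pos: [0.442, -0.0566, 0.0295]
eef_rot: [0.687, -0.687, 0.166, -0.169]
wrist_force: [0.5, 0.9, -0.4]
opening: 0.469
t 10.92 pos [ 0.442  -0.0566  0.0295] grasp [ 0.4419 -0.0566  0.0482] F [ 0.5  0.9 -0.4] open 0.469
q [-0.4   0.2   2.06  0.    0.87  0.08]
now shift cm [-0.25  0.3  -0.27] shift in final axes [-0.25  0.3  -0.27] turn [-0.002  0.002  0.004] world d [-0.0034 -0.0013 -0.003 ]
```

```bash
python3 -m jog '[[[-0.25,0.25,-0.27],[0,0,0],4],[[0,0,0],[0,0,0],4],[[0,0,0],[0,0,0],1.2],[[0,0,0],[0,0,0],1.2],[[0,0,0],[0,0,0],1.2],[[0,0,0],[0,0,0],1.2],[[0,0,0],[0,0,0],1.2],[[0,0,0],[0,0,0],1.2]]'; python3 -m jog '[[[0,-2,0],[0,0,0],1.2],[[0,-4,0],[0,0,0],1.2],[[0,-4,0],[0,0,0],1.2],[[0,-4,0],[0,0,0],1.2],[[0,-3,0],[0,0,0],1.2]]'; python3 -c "
from h import *
go(frame(62.5,0),tcp=[.48,.1,.2])"
```

```text
time_s: 11.58
eef_pos: [0.4416, -0.0585, 0.0313]
eef_rot: [0.687, -0.687, 0.163, -0.171]
wrist_force: [0.1, -0.7, -1.2]
opening: 0.2
time_s: 12.0
eef_pos: [0.4331, -0.0556, 0.1993]
eef_rot: [0.689, -0.686, 0.171, -0.164]
wrist_force: [1.5, 0.0, -0.4]
opening: 0.195
t 12.0 pos [ 0.4331 -0.0556  0.1993] grasp [ 0.4332 -0.0558  0.218 ] F [ 1.5  0.  -0.4] open 0.195
q [-0.4  -0.1   1.97  0.    1.29  0.07]
now shift cm [-2.980e+00 -1.000e-02  1.598e+01] shift in final axes [-3.02 -0.07 15.97] turn [-0.002  0.003 -0.011] world d [0.0469 0.1556 0.0007]
```

```bash
python3 -m jog '[[[0,-1,3.5],[0,0,0],1.2],[[0,-1,3.5],[0,0,0],1.2],[[0,-1,3.5],[0,0,0],1.2],[[0,-1,3],[0,0,0],1.2],[[0,0,1],[0,0,0],1.2],[[0,0,0],[0,0,0],1.2],[[0,0,0],[0,0,0],1.2]]'; python3 w.py w3; python3 -c "
from h import *
c=np.load('pics/w3.npz');q=pts(c).reshape(-1,3);fr=c['frame'].reshape(-1,3).astype(int)
n=np.linalg.norm(q[:,:2]-[.569,.203],axis=1)<.05
m=n&(q[:,2]>.098)&(q[:,2]<.116);t=q[m];print('rim',len(t),np.median(t[:,2]),cv2.minEnclosingCircle((t[:,:2]*1000).astype(np.float32)))
ctr=np.array(cv2.minEnclosingCircle((t[:,:2]*1000).astype(np.float32))[0])/1000
r,g,b=fr.T
for k,mm in dict(red=(r>g+60)&(r>b+60),yel=(r>b+60)&(abs(r-g)<60),white=(fr.min(1)>185)).items():
    t=q[m&mm];d=t[:,:2]-ctr;print(k,len(t)); 
    an=np.degrees(np.arctan2(d[:,1],d[:,0])).round(); rr=(np.linalg.norm(d,axis=1)*1000).round()
    print(sorted(zip(an.tolist(),rr.tolist()))[::max(1,len(t)//14)])
u=pix(c,[*ctr,.108]).astype(int);print(u); s=60
cv2.imwrite('pics/c4.png',cv2.resize(c['frame'][max(0,u[1]-s):u[1]+2*s,u[0]-2*s:u[0]+2*s,::-1],None,fx=3,fy=3))
go(frame(62.5,0),tcp=[.569,.203,.2])"
```

```text
time_s: 12.58
eef_pos: [0.5068, 0.0751, 0.2519]
eef_rot: [0.688, -0.685, 0.166, -0.172]
wrist_force: [0.7, -0.5, -1.0]
opening: 0.196
rim 1581 0.10803825966839545 ((569.6708374023438, 201.63278198242188), 30.89005470275879)
red 15
[(-116.0, 28.0), (-116.0, 29.0), (-116.0, 30.0), (-116.0, 30.0), (-114.0, 28.0), (-114.0, 29.0), (-114.0, 30.0), (-114.0, 30.0), (-113.0, 30.0), (-113.0, 30.0), (-112.0, 28.0), (-112.0, 29.0), (-111.0, 28.0), (-111.0, 29.0), (-111.0, 30.0)]
yel 17
[(-83.0, 28.0), (-83.0, 28.0), (-83.0, 29.0), (-83.0, 30.0), (-82.0, 29.0), (-81.0, 28.0), (-81.0, 29.0), (-81.0, 30.0), (-80.0, 28.0), (-80.0, 29.0), (-80.0, 30.0), (-79.0, 28.0), (-79.0, 29.0), (-79.0, 30.0), (-79.0, 30.0), (-78.0, 28.0), (-78.0, 29.0)]
white 36
[(-44.0, 28.0), (-43.0, 28.0), (-42.0, 30.0), (-41.0, 29.0), (-40.0, 29.0), (-39.0, 29.0), (-38.0, 29.0), (-37.0, 29.0), (-36.0, 30.0), (135.0, 29.0), (137.0, 29.0), (138.0, 29.0), (139.0, 29.0), (140.0, 30.0), (141.0, 29.0), (141.0, 30.0), (143.0, 29.0), (144.0, 29.0)]
[314  15]
t 12.63 pos [0.5065 0.0748 0.2515] grasp [0.5063 0.0747 0.2702] F [ 0.5  0.1 -1.8] open 0.195
q [-0.09  0.01  1.75  0.    1.37  0.4 ]
now shift cm [-0.45  5.22 14.23] shift in final axes [-0.37  5.15 14.26] turn [-0.005 -0.003  0.007] world d [ 0.0625  0.1282 -0.0515]
```

View pics/c4.png

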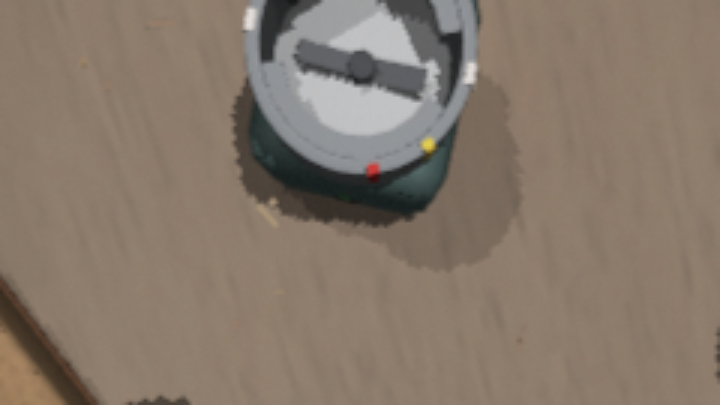

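White marks are at -40°/140°, yellow at -80.5°, red at -113°, and the rim is at 0.108 — all consistent. The lid will go in with its x axis at azimuth 140°.

```bash
python3 -m jog '[[[-0.4,0.5,3.5],[0,-0.11,0],1.2],[[0.4,0.5,3.5],[0,-0.12,0],1.2],[[0.8,0.5,3],[0,-0.12,0],1.2],[[1,0.5,2.5],[0,-0.12,0],1.2],[[0.5,0.5,1],[0,-0.12,0],1.2],[[0,0.5,0],[0,-0.12,0],1.2],[[0,0.5,0],[0,-0.12,0],1.2],[[0,0,0],[0,-0.12,0],1.2],[[0,0,0],[0,-0.12,0],1.2],[[0,0,0],[0,-0.12,0],1.2],[[0,0,0],[0,-0.12,0],1.2],[[0,0,0],[0,0,0],1.2]]'; python3 -c "
from h import *
go(frame(140,0),tcp=[.5697,.2016,.19])"
```

```text
time_s: 13.63
eef_pos: [0.5638, 0.1827, 0.2019]
eef_rot: [-0.642, 0.642, 0.29, -0.303]
wrist_force: [-0.0, 0.5, 0.1]
opening: 0.193
t 13.63 pos [0.5638 0.1827 0.2019] grasp [0.5641 0.1828 0.2206] F [-0.   0.5  0.1] open 0.193
q [ 0.12  0.26  1.58 -0.01  1.32 -0.75]
now shift cm [1.84 1.16 0.77] shift in final axes [1.83 1.19 0.76] turn [-0.007 -0.007 -0.016] world d [ 0.0059  0.0189 -0.0119]
```

```bash
python3 -m jog '[[[1.8,1,0.75],[-0.007,-0.007,-0.016],1.2],[[0,0,0],[0,0,0],1.2],[[0,0,0],[0,0,0],1.2]]'
cat > lid.py <<'E'
import sys
from h import *
go(frame(140,0),tcp=[.5697,.2016,.152])
z0=ctrl.get_obs()['eef_pos'][2]
for n in('scene','side'):
    c=snap(n,n[:2]+sys.argv[1]);q=pts(c).reshape(-1,3);fr=c['frame'].reshape(-1,3).astype(int)
    n_=np.linalg.norm(q[:,:2]-[.569,.203],axis=1)<.06
    m=n_&(fr.min(1)>125)&(np.ptp(fr,axis=1)<60)&(q[:,2]>z0-.025)&(q[:,2]<z0+.02);t=q[m]
    print(n,len(t),t.min(0).round(4),t.max(0).round(4), cv2.minEnclosingCircle((t[:,:2]*1000).astype(np.float32)))
    d=t[np.abs(t[:,2]-np.percentile(t[:,2],85))<.003]; print('  top z',np.percentile(t[:,2],[50,85,95]).round(4),cv2.minEnclosingCircle((d[:,:2]*1000).astype(np.float32)))
    if n=='side':
        u=pix(c,[.57,.2,.14]).astype(int);cv2.imwrite('pics/l'+sys.argv[1]+'.png',cv2.resize(c['frame'][u[1]-50:u[1]+50,u[0]-60:u[0]+60,::-1],None,fx=5,fy=5,interpolation=cv2.INTER_CUBIC))
E
python3 lid.py 1
```

```text
time_s: 13.88
eef_pos: [0.5688, 0.1965, 0.1896]
eef_rot: [-0.643, 0.643, 0.293, -0.295]
wrist_force: [0.5, -0.3, -0.5]
opening: 0.194
t 13.88 pos [0.5688 0.1965 0.1896] grasp [0.5689 0.1966 0.2083] F [ 0.5 -0.3 -0.5] open 0.194
q [ 0.14  0.28  1.57 -0.    1.29 -0.72]
now shift cm [0.46 3.76 0.26] shift in final axes [0.45 3.76 0.26] turn [-0.001 -0.015 -0.004] world d [ 0.0009  0.0051 -0.0376]
scene 160 [0.5409 0.1719 0.1646] [0.5918 0.2256 0.2094] ((565.878173828125, 198.77964782714844), 27.366788864135742)
  top z [0.1779 0.1794 0.2   ] ((566.5436401367188, 198.75453186035156), 27.21869659423828)
side 129 [0.5398 0.1691 0.1655] [0.593  0.2229 0.1961] ((567.2716674804688, 196.14968872070312), 27.552383422851562)
  top z [0.1791 0.18   0.1806] ((567.2489013671875, 196.3658447265625), 27.489622116088867)
```

View pics/l1.png

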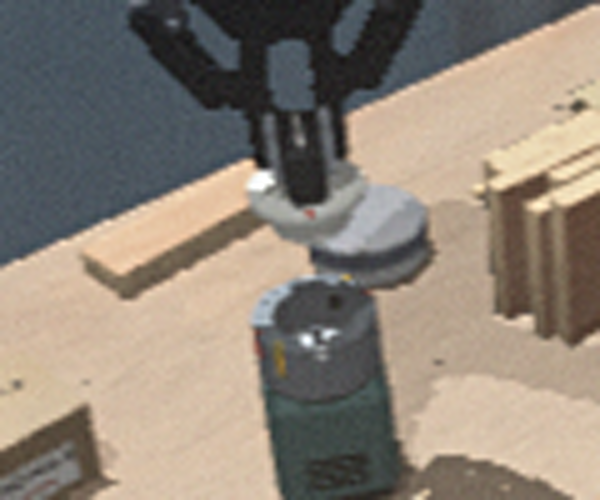

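```bash
python3 -c "
from h import *
for f in('s4','d4','sc1','si1','w3'):
    c=np.load('pics/%s.npz'%f);q=pts(c).reshape(-1,3)
    n=np.linalg.norm(q[:,:2]-[.569,.2025],axis=1)<.036
    t=q[n&(q[:,2]>.1025)&(q[:,2]<.114)]
    # 1% trimmed support-function fit: centre = mid of extents over directions
    th=np.radians(np.arange(0,180,5));D=np.c_[np.cos(th),np.sin(th)];s=t[:,:2]@D.T
    hi=np.percentile(s,99.2,axis=0);lo=np.percentile(s,.8,axis=0)
    print(f,len(t),np.linalg.lstsq(D,(hi+lo)/2,rcond=None)[0].round(4),((hi-lo)/2).min().round(4),((hi-lo)/2).max().round(4))
"
```

```text
s4 140 [0.5677 0.2041] 0.0285 0.031
d4 203 [0.5671 0.2015] 0.0289 0.0312
sc1 136 [0.5677 0.2037] 0.0285 0.0307
si1 202 [0.5675 0.2015] 0.0289 0.0315
w3 1530 [0.5671 0.1968] 0.0205 0.0299
```

```bash
python3 -m jog '[[[0.4,1,0.3],[0,-0.015,-0.004],1.2],[[0,1.2,0],[0,0,0],1.2],[[0,1,0],[0,0,0],1.2],[[0,0,0],[0,0,0],1.2]]'; python3 -c "
from h import *
go(frame(140,0),tcp=[.5696,.2017,.1395])"
```

```text
time_s: 14.32
eef_pos: [0.5693, 0.2006, 0.1554]
eef_rot: [0.642, -0.641, -0.299, 0.298]
wrist_force: [-1.0, 0.2, 0.1]
opening: 0.197
t 14.32 pos [0.5693 0.2006 0.1554] grasp [0.5692 0.2006 0.1741] F [-1.   0.2  0.1] open 0.197
q [ 0.14  0.32  1.6   0.    1.22 -0.73]
now shift cm [0.1  1.59 0.04] shift in final axes [0.11 1.59 0.04] turn [-0.001 -0.002  0.001] world d [ 0.0003  0.0011 -0.0159]
```

```bash
python3 -m jog '[[[0.1,0.8,0.04],[0,0,0],1.2],[[0,0.7,0],[0,0,0],1.2],[[0,0,0],[0,0,0],1.2]]'; python3 -c "
from h import *
go(frame(140,0),tcp=[.5696,.2017,.1335])"; python3 -m jog '[[[0,0.3,0],[0,0,0],1.2],[[0,0.3,0],[0,0,0],1.2]]'; python3 -c "
from h import *
go(frame(140,0),tcp=[.5696,.2017,.1245])"
```

```text
time_s: 14.57
eef_pos: [0.5688, 0.2015, 0.1374]
eef_rot: [0.642, -0.641, -0.298, 0.299]
wrist_force: [-0.3, 0.4, -1.2]
opening: 0.194
t 14.57 pos [0.5688 0.2015 0.1374] grasp [0.5688 0.2015 0.1561] F [-0.3  0.4 -1.2] open 0.194
q [ 0.14  0.34  1.61  0.    1.19 -0.73]
now shift cm [ 0.06  0.39 -0.05] shift in final axes [ 0.06  0.39 -0.05] turn [-0.002 -0.002 -0.001] world d [ 0.0008  0.0002 -0.0039]
time_s: 14.73
eef_pos: [0.5689, 0.2017, 0.131]
eef_rot: [0.642, -0.641, -0.298, 0.299]
wrist_force: [-0.2, 0.1, -1.3]
opening: 0.196
t 14.73 pos [0.5689 0.2017 0.131 ] grasp [0.569  0.2016 0.1497] F [-0.2  0.1 -1.3] open 0.196
q [ 0.14  0.35  1.61  0.    1.18 -0.73]
now shift cm [ 0.05  0.65 -0.05] shift in final axes [ 0.05  0.65 -0.05] turn [-0.002 -0.002 -0.   ] world d [ 0.0007  0.     -0.0065]
```

Entering freely (no force). Continue slowly.

```bash
python3 -m jog '[[[0.05,0.3,-0.05],[0,0,0],1.2],[[0,0.3,0],[0,0,0],1.2]]';python3 -m jog '[[[0,0.2,0],[0,0,0],1.2],[[0,0,0],[0,0,0],1.2]]';python3 -m jog '[[[0,0.15,0],[0,0,0],1.2],[[0,0,0],[0,0,0],1.2]]'
```

```text
time_s: 14.9
eef_pos: [0.5698, 0.202, 0.1248]
eef_rot: [0.642, -0.64, -0.298, 0.298]
wrist_force: [-1.2, 0.3, 1.3]
opening: 0.197
time_s: 15.07
eef_pos: [0.5699, 0.2022, 0.1233]
eef_rot: [0.642, -0.64, -0.298, 0.298]
wrist_force: [-1.6, -0.9, -0.3]
opening: 0.193
time_s: 15.23
eef_pos: [0.5703, 0.2025, 0.1235]
eef_rot: [0.642, -0.64, -0.298, 0.298]
wrist_force: [-2.3, 0.3, -2.1]
opening: 0.194
```

```bash
python3 -m jog '[[[0,0.3,0],[0,0,0],1.2],[[0,0.2,0],[0,0,0],1.2]]'; python3 lid.py 2
```

```text
time_s: 15.4
eef_pos: [0.5718, 0.2032, 0.1233]
eef_rot: [0.641, -0.641, -0.3, 0.297]
wrist_force: [-7.4, -1.1, 14.2]
opening: 0.198
t 15.4 pos [0.5718 0.2032 0.1233] grasp [0.5717 0.2032 0.142 ] F [-7.4 -1.1 14.2] open 0.198
q [ 0.14  0.36  1.61  0.    1.16 -0.73]
now shift cm [-0.25 -2.87  0.05] shift in final axes [-0.26 -2.87  0.06] turn [ 0.001 -0.001  0.004] world d [-0.0021 -0.0016  0.0287]
scene 158 [0.5416 0.177  0.0998] [0.5986 0.232  0.1427] ((569.1612548828125, 206.2047576904297), 29.56218910217285)
  top z [0.1115 0.1133 0.134 ] ((569.760009765625, 205.64907836914062), 28.927722930908203)
side 116 [0.5451 0.1848 0.101 ] [0.5959 0.2288 0.1285] ((568.453125, 206.71951293945312), 27.574281692504883)
  top z [0.1131 0.1145 0.1152] ((569.9483642578125, 203.90101623535156), 26.459270477294922)
```

View pics/l2.png

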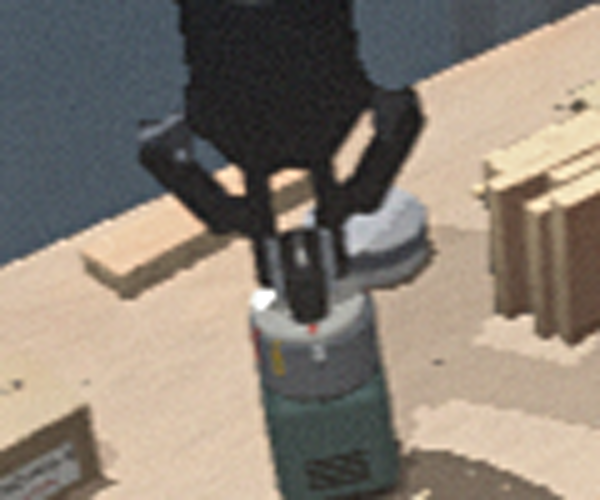

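The lid is home: flange top at about 0.114, red mark over the white mark. I'll ease the push and turn clockwise (+tool y).

```bash
python3 -m jog '[[[-0.17,-0.06,0.05],[0,0,0],1.2],[[0,0,0],[0,0,0],1.2]]'; python3 -m jog '[[[0,0,0],[0,0.08,0],1.2],[[0,0,0],[0,0.1,0],1.2],[[0,0,0],[0,0.1,0],1.2],[[0,0,0],[0,0.1,0],1.2],[[0,0,0],[0,0,0],1.2]]'; python3 -c "
from h import *
go(frame(100,0),tcp=[.5701,.2022,.1235]);print(ctrl.get_obs()['torque'])"
```

```text
time_s: 15.67
eef_pos: [0.57, 0.2023, 0.1244]
eef_rot: [0.641, -0.641, -0.3, 0.297]
wrist_force: [-1.2, -0.0, -0.1]
opening: 0.196
time_s: 16.08
eef_pos: [0.5702, 0.2019, 0.1232]
eef_rot: [0.688, -0.687, -0.168, 0.165]
wrist_force: [-3.2, -0.5, 4.7]
opening: 0.196
t 16.08 pos [0.5702 0.2019 0.1232] grasp [0.5701 0.2018 0.1419] F [-3.2 -0.5  4.7] open 0.196
q [ 0.14  0.36  1.62  0.    1.16 -0.33]
now shift cm [ 0.01 -0.03  0.03] shift in final axes [-0.   -0.03  0.03] turn [-0.001  0.3    0.005] world d [-0.0001  0.0003  0.0003]
[ 0.06116912  0.38840335 -0.08311851]
```

```bash
python3 -m jog '[[[0,-0.03,0],[0,0.1,0],1.2],[[0,0,0],[0,0.1,0],1.2],[[0,0,0],[0,0.08,0],1.2],[[0,0,0],[0,0,0],1.2]]'; python3 -c "
from h import *
go(frame(100,0),tcp=[.5701,.2022,.1235])
fs=[];out=[]
for n in('scene','side'):
    c=snap(n,n[:2]+'3')
    u=pix(c,[.57,.2,.11]).astype(int);out.append(cv2.resize(c['frame'][u[1]-25:u[1]+25,u[0]-25:u[0]+25,::-1],(400,400),interpolation=cv2.INTER_CUBIC))
    q=pts(c).reshape(-1,3);fr=c['frame'].reshape(-1,3).astype(int);r,g,b=fr.T
    K=c['K'];ctr=np.array([.570,.2022])
    m=(np.linalg.norm(q[:,:2]-ctr,axis=1)<.036)&(q[:,2]>.085)&(q[:,2]<.12)
    for k,mm in dict(red=(r>g+50)&(r>b+50),yel=(r>b+50)&(g>b+30),white=(fr.min(1)>215)).items():
        t=q[m&mm];d=t[:,:2]-ctr
        print(n,k,[(int(np.degrees(np.arctan2(y,x))),int(np.hypot(x,y)*1000),int(z*1000)) for (x,y),z in zip(d,t[:,2])][:14])
cv2.imwrite('pics/c5.png',np.hstack(out))"
```

```text
time_s: 16.42
eef_pos: [0.5703, 0.2017, 0.1232]
eef_rot: [0.704, -0.703, -0.071, 0.067]
wrist_force: [-1.9, -1.0, 2.7]
opening: 0.194
t 16.42 pos [0.5703 0.2017 0.1232] grasp [0.5702 0.2016 0.1419] F [-1.9 -1.   2.7] open 0.194
q [ 0.14  0.36  1.62  0.    1.16 -0.05]
now shift cm [-0.01 -0.03  0.06] shift in final axes [-0.01 -0.03  0.06] turn [-0.001  0.021  0.005] world d [-0.0002  0.0005  0.0003]
scene red [(102, 21, 114), (93, 21, 111), (103, 22, 112), (66, 30, 104), (67, 30, 101), (67, 31, 99), (76, 30, 98), (74, 30, 94), (75, 31, 92)]
scene yel [(97, 24, 104), (97, 29, 104), (103, 29, 104), (98, 30, 101), (104, 31, 102), (99, 32, 99), (105, 32, 100), (105, 33, 98), (105, 33, 95), (101, 31, 90)]
scene white [(46, 26, 110), (53, 24, 111), (55, 22, 111), (62, 25, 111), (67, 23, 111), (138, 34, 106), (138, 32, 103)]
side red [(100, 23, 114), (103, 20, 113), (69, 28, 107), (51, 28, 91)]
side yel [(97, 28, 102), (98, 29, 100), (105, 29, 101), (106, 31, 99), (102, 29, 94), (105, 31, 94)]
side white [(62, 23, 112), (65, 21, 112)]
```

View pics/c5.png

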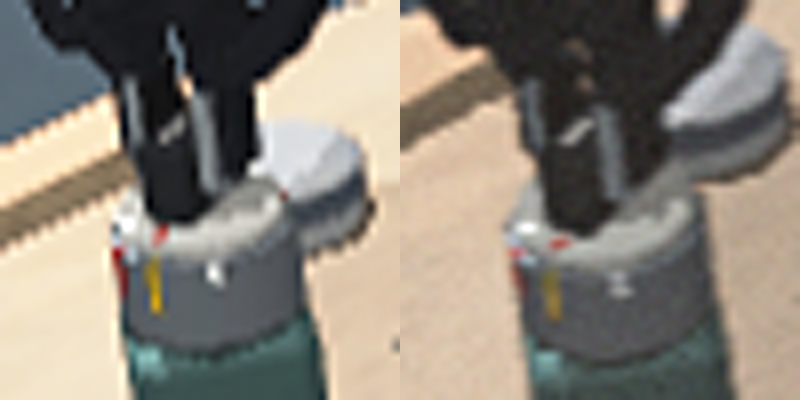

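The red flange mark sits just above the yellow bar in both views (left panel (160,235) over (155,285)). The white mark is still at 138°, so the mill has not turned. I'll add the last ~0.025 rad and hold.

```bash
python3 -m jog '[[[0,0,0],[0,0.028,0],1.2],[[0,0,0],[0,0,0],1.2],[[0,0,0],[0,0,0],1.2],[[0,0,0],[0,0,0],1.2],[[0,0,0],[0,0,0],1.2],[[0,0,0],[0,0,0],1.2],[[0,0,0],[0,0,0],1.2]]'; python3 -c "
from h import *
go(frame(100,0),tcp=[.5701,.2022,.1235])
c=imaging.camera('side');c2=imaging.camera('scene')
out=[]
for k in(c2,c):
    u=pix(k,[.57,.2,.11]).astype(int);out.append(cv2.resize(k['frame'][u[1]-25:u[1]+25,u[0]-25:u[0]+25,::-1],(400,400),interpolation=cv2.INTER_CUBIC))
cv2.imwrite('pics/c6.png',np.hstack(out))"
```

```text
time_s: 17.1
eef_pos: [0.5704, 0.2016, 0.1232]
eef_rot: [0.705, -0.704, -0.065, 0.062]
wrist_force: [-2.3, -0.5, 2.5]
opening: 0.2
t 17.1 pos [0.5704 0.2016 0.1232] grasp [0.5703 0.2016 0.1419] F [-2.3 -0.5  2.5] open 0.2
q [ 0.14  0.36  1.62  0.    1.16 -0.04]
now shift cm [-0.01 -0.03  0.06] shift in final axes [-0.02 -0.03  0.06] turn [-0.001  0.004  0.005] world d [-0.0003  0.0006  0.0003]
```

View pics/c6.png

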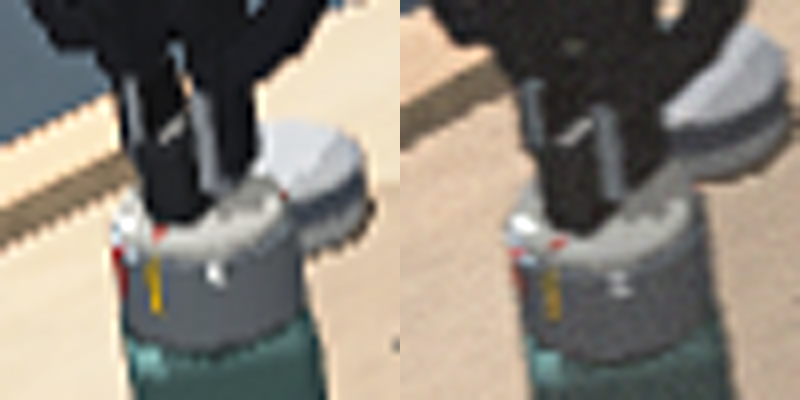

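The red mark is above the yellow bar and steady (tool azimuth 100.2°, yellow at 99.9°), with light forces. Handing in.

```bash
python3 -c "
from bench import ctrl
print(ctrl.hand_in())"
```

```text
the job is handed in; nothing more can be done
None
```

The mill is standing upright on the bench, and its lid is fully home and held by the gripper at the yellow jog marks. I handed the job in at 17.1 s of the 64 s allowed.

- **Mill:** I gripped the grey-green mill by its housing, stood it up at about (0.57, 0.20) and let go. The rim measured level at 0.108 m, as it should.
- **Lid:** It went in at the white marks with almost no force, until the flange rested on the rim (flange top measured at about 0.114 m).
- **Turn:** I turned the lid clockwise about 0.70 rad, well short of the red marks. The tool ended at 100.2°, with the yellow mark at 99.9°. Both cameras show the lid's red mark over the yellow bar, and the mill had not turned with it. The force at the end was about 3 N.

**Limits of the checks:**
- The camera readings of the marks are only good to about 3°. I judged the jog position from the marks and the tool angle; I had no direct reading of the switch or of the mill running.
- While I was pressing the lid home, one push reached about 16 N and moved the tool about 2 mm sideways. I eased that off before turning.
- I never touched the wax tin, tape roll or sanding block, but I did not measure their positions again at the end.

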